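# Close and dispatch the box with the amber sample jar

### The job

Find out which of the three open sample boxes holds the brown amber jar with the black cap, and close that box, where it stands, with the lid of its own colour, fully home. Then carry the closed box upright to the aluminium tray and set it down gently without dropping it, flat on the tray's floor with the lid still home, and let go. Leave the other two boxes and lids, and the wash bottle, dish and spatula, where they are.

Things in the scene. Friction and masses are not known exactly. Their poses are not given: they have to be found in the camera images.
- box_blue: blue open-topped plastic sample box, loose, 110 (x) x 58 (y) x 48 mm (z), walls and floor 5 mm, inside 100 x 48 mm, 0.16 kg; origin at the centre of its underside, x along its length, z up; the fingers can straddle its 58 mm width
- lid_blue: blue lid of box_blue, loose, right way up, 0.08 kg. From z=0 up: 7 mm stepped plug (95 x 43, lowest 3 mm 89 x 37), plate 106 (x) x 54 (y) x 5 mm, black bar handle 50 (x) x 12 (y) mm from z=12 to 34. Origin: centre of the plug's underside, x along its length, z up. Fully home its origin is 41 mm above the box's origin; fits either way round
- box_yellow: yellow open-topped plastic sample box, loose, 110 (x) x 58 (y) x 48 mm (z), walls and floor 5 mm, inside 100 x 48 mm, 0.16 kg; origin at the centre of its underside, x along its length, z up; the fingers can straddle its 58 mm width
- lid_yellow: yellow lid of box_yellow, loose, right way up, 0.08 kg. From z=0 up: 7 mm stepped plug (95 x 43, lowest 3 mm 89 x 37), plate 106 (x) x 54 (y) x 5 mm, black bar handle 50 (x) x 12 (y) mm from z=12 to 34. Origin: centre of the plug's underside, x along its length, z up. Fully home its origin is 41 mm above the box's origin; fits either way round
- box_green: green open-topped plastic sample box, loose, 110 (x) x 58 (y) x 48 mm (z), walls and floor 5 mm, inside 100 x 48 mm, 0.16 kg; origin at the centre of its underside, x along its length, z up; the fingers can straddle its 58 mm width
- lid_green: green lid of box_green, loose, right way up, 0.08 kg. From z=0 up: 7 mm stepped plug (95 x 43, lowest 3 mm 89 x 37), plate 106 (x) x 54 (y) x 5 mm, black bar handle 50 (x) x 12 (y) mm from z=12 to 34. Origin: centre of the plug's underside, x along its length, z up. Fully home its origin is 41 mm above the box's origin; fits either way round
- jar_amber: brown amber-glass jar with a black cap, 36 mm diameter, 32 mm tall, about 0.06 kg, standing in one of the three boxes; origin at the centre of its underside, z up
- jar_white1: white jar with a white cap, same size as the amber jar, standing in another box; origin at the centre of its underside
- jar_white2: white jar with a white cap, same size as the amber jar, standing in another box; origin at the centre of its underside
- tray: shallow aluminium tray fixed to the bench, 170 (x) x 120 (y) x 18 mm (z), walls and floor 5 mm, inside 160 x 110 mm; origin at the centre of its underside, so its inner floor is at z = 5 mm; x along its length
- wash_bottle: bystander: white wash bottle with a blue spout, 66 mm diameter, 172 mm tall; origin at the centre of its underside
- dish: bystander: white ceramic dish, 90 mm diameter, 22 mm tall; origin at the centre of its underside
- spatula: bystander: spatula lying flat, 180 mm long along its x; origin at the middle of its underside

How it is judged:
By the outcome, as a careful person would: the job done as asked, in the order asked, and still so for the second after the job is handed in, with the robot touching nothing.
It also fails if it takes over 67 s, if anything falls off the work surface, if the arm or the gripper's body presses on something with over 40 N, if the wrist force passes 120 N, or if a joint passes its speed limit or range.

### The arm

A 7-joint arm with a two-finger parallel gripper is mounted at the origin on the work surface. World frame = base frame: x ahead of the robot, y to its left, z up, the work surface at z = 0. Lengths are in m, angles in rad, forces in N, time in s.
With the tool pointing down it reaches from about 0.35 to 0.9 m from the base axis. Payload 19.9 kg.
Tool frame: the origin (TCP) lies on the centre line of the jaws, within the pads' length; the fingertips stand 11 mm ahead of it and the grasp point (between the pads) lies 8 mm behind it; z points along the fingers, y is the line along which they close (so a half turn about z gives the same grasp; the last joint's range is limited). The gripper opens to 94 mm and grips with 3 to 60 N. Pads are 16 mm wide; open, the fingers measure 119 mm over their backs; the gripper's body (75 mm by 177 mm) begins 78 mm behind the grasp point.
Start: joints at [-1.389, 0.417, -0.01, 1.614, 0.005, 1.111, -0.053], TCP at [0.138, 0.61, 0.216] pointing down, gripper open.
Joint ranges: [-2.81, 2.81], [-0.39, 2.02], [-1.27, 1.25], [0.06, 2.57], [-1.19, 4.33], [0.19, 2], [-2.82, 2.82]. Speed limits (rad/s): [1.89, 1.89, 2.39, 2.39, 3.01, 3.01, 3.01].

### API

Orientations are given as a unit quaternion [x, y, z, w].
In Python, from rig import * gives the robot as it stands. The module is installed in compiled form; this text tells all that it offers. Calls block until the motion is done:
- reach(position, orientation): joint-space move of the TCP to a pose.
- servo_line(position, attitude=None, max_speed=0.15): straight line of the TCP; attitude=None keeps the orientation; max_speed is the mean speed in m/s.
- movej(angles): joint-space move.
- grip(opening, newtons=None): opening from 0.0 (shut) to 1.0 (fully open); newtons is the grip in N (None keeps the last); returns when the fingers have stopped.
- pause(seconds).
- ik(position, orientation): joint angles nearest the present ones, or None.
- grab_frame(name): name is "scene" or "top"; returns a dict with "image" (384x512x3 uint8, blue, green, red), "range_z" (384x512 float32, m along the optical axis (not along the pixel's ray), 0 where there is no reading), "fx", "fy", "cx", "cy" (pixels), "extrinsics" (4x4, takes a point from world to camera coordinates). Camera axes: x right, y down, z forward; pixel columns grow to the right and rows downward; lengths in m; the calibration is good to about 2 mm. A picture is of the moment at which its call begins.
A pose or a line that the arm cannot do raises IKError and nothing moves.
- sign_off(): hands the job in; it is judged then, once.
Readings, each from a call of its own:
- get_time(): time.
- get_qpos(): joint angles.
- get_qd(): joint speeds.
- get_tau(): joint torques, N m.
- get_ee_pos(): TCP position.
- get_orientation(): TCP orientation.
- get_wrist_force(): force on the tool from outside, world axes, zero at the start.
- get_wrist_torque(): the same for the moment, N m.
- get_opening(): opening from 0.0 (shut) to 1.0 (fully open).
- get_gripper_force(): force on a finger pad.
Only numpy, scipy, OpenCV 4.12 (cv2) and the standard library are available. Lean on these libraries where they do the work, as an engineer would, in place of code of your own. Each camera call takes 0.05 s, during which the arm holds its last target. There are 200 camera calls.

## Working session

There is one attempt and no reset: what is moved stays moved. The work goes in short steps, each a Python script; the robot and the scene stay as the last script left them, time stands still between calls to the robot, and variables do not carry over. Pictures are saved under pics/ and viewed, at most 10 in all, crops included, and the job is handed in when it is done.

```bash
mkdir -p pics
python3 - <<'E'
from rig import *
import cv2,numpy as np
for n in("scene","top"):
    f=grab_frame(n); cv2.imwrite(f"pics/{n}1.png",cv2.resize(f["image"],(800,600),interpolation=cv2.INTER_CUBIC)); np.savez(f"pics/{n}1.npz",**f)
    print(n,f["fx"],f["cx"],f["cy"],np.round(f["extrinsics"],3).tolist())
print(get_time(),get_orientation())
E
```

```text
scene 390.83024421571116 261.47014021518197 195.09052427952366 [[0.799, 0.602, 0.006, -0.478], [0.515, -0.679, -0.522, -0.296], [-0.31, 0.42, -0.853, 1.201], [0.0, 0.0, 0.0, 1.0]]
top 375.28083310428934 252.7724207365561 185.66596377369402 [[-0.028, -1.0, 0.0, 0.028], [-0.991, 0.028, -0.128, 0.582], [0.128, -0.004, -0.992, 1.025], [0.0, 0.0, 0.0, 1.0]]
0.1 [ 1.11192750e-01  9.93798708e-01 -5.48332532e-04 -5.99836356e-06]
```

View pics/scene1.png

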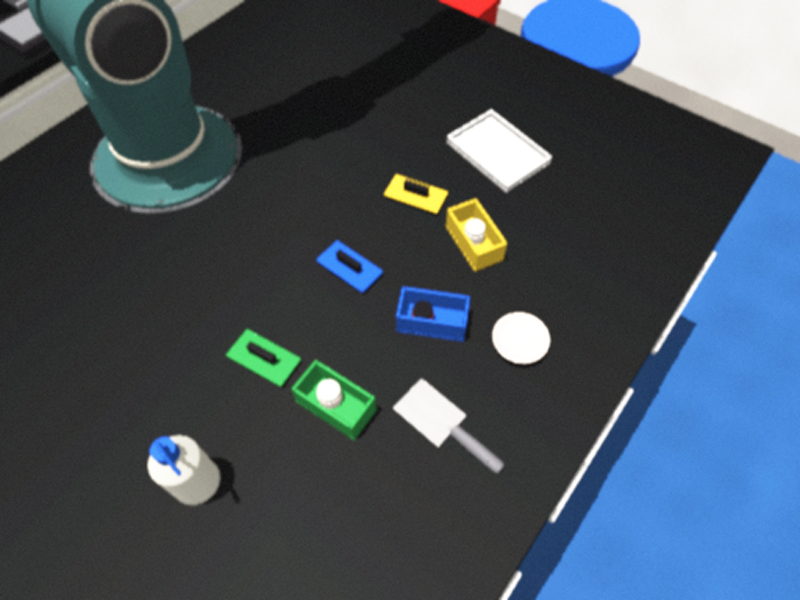

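View pics/top1.png

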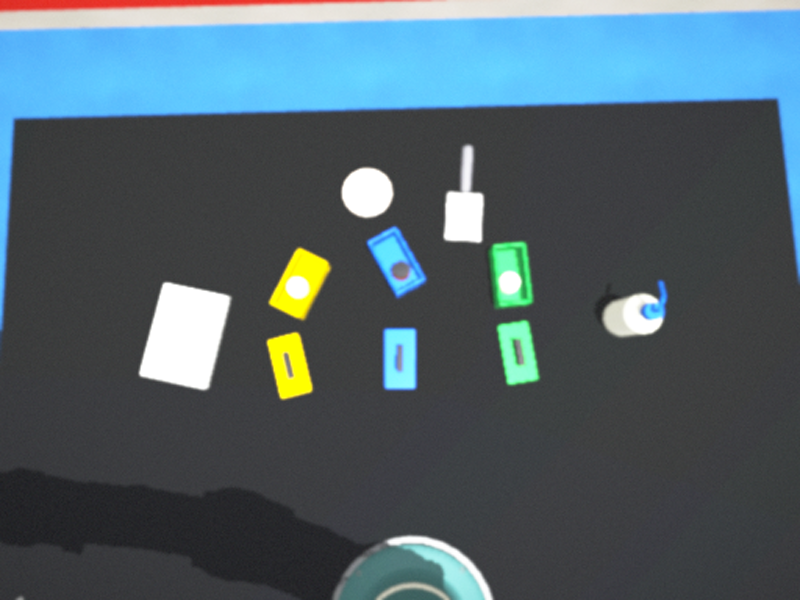

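The top view shows the dark brown jar in the blue box at (401,270), with the other two jars white. The blue lid is at (400,358) and the tray at (186,335). Next I'll measure the blue box, its lid and the tray using depth.

```bash
cat > h.py <<'E'
import numpy as np,cv2
def cloud(f):
    z=np.asarray(f["range_z"],float);v,u=np.mgrid[:384,:512]
    P=np.stack([(u-f["cx"])/f["fx"]*z,(v-f["cy"])/f["fy"]*z,z],-1)
    E=np.asarray(f["extrinsics"]); return (P-E[:3,3])@E[:3,:3]
def blue(f):
    h=cv2.cvtColor(f["image"],cv2.COLOR_BGR2HSV); return (h[...,0]>98)&(h[...,0]<125)&(h[...,1]>110)&(h[...,2]>60)&(f["range_z"]>0)
def rect(xy):
    (c,s,a)=cv2.minAreaRect((xy*1000).astype(np.float32))
    if s[0]<s[1]: s=(s[1],s[0]);a+=90
    return np.round(c,1),np.round(s,1),round((a+90)%180-90,1)
def near(W,m,x,y,r=.09): return m&(np.hypot(W[...,0]-x,W[...,1]-y)<r)
def clean(m): # biggest component
    n,l,s,_=cv2.connectedComponentsWithStats(m.astype(np.uint8)); return l==1+s[1:,4].argmax()
E
python3 - <<'E'
from h import *
for n in("top","scene"):
    f=dict(np.load(f"pics/{n}1.npz"));W=cloud(f);b=blue(f)
    T=f["extrinsics"]
    if n=="top":
        seeds={k:W[int(v*.64),int(u*.64)] for k,(u,v) in dict(box=(385,240),jar=(401,270),lid=(390,358),tray=(186,335),dish=(367,192),ybox=(310,300),glid=(505,345),table=(350,420)).items()}
        for k,v in seeds.items(): print(k,np.round(v,3))
    for k,lo,hi in(("box",.038,.056),("lid",.004,.02)):
        s=seeds[k]; m=near(W,b&(W[...,2]>lo)&(W[...,2]<hi),s[0],s[1],.1); m=clean(m); p=W[m]; print(n,k,rect(p[:,:2]),"z",np.round(np.percentile(p[:,2],[5,50,95]),4),m.sum())
    s=seeds["lid"]; m=near(W,(W[...,2]>.026)&(W[...,2]<.045),s[0],s[1],.04); m=clean(m);p=W[m];print(n,"handle",rect(p[:,:2]),m.sum(),np.median(p[:,2]))
    s=seeds["tray"]; m=near(W,(W[...,2]>.012)&(W[...,2]<.03),s[0],s[1],.13)
    m=clean(m);p=W[m]; print(n,"tray",rect(p[:,:2]),m.sum())
    s=seeds["tray"]; print("trayfloor",np.median(W[near(W,W[...,2]>-1,s[0],s[1],.03)][:,2]))
E
```

```text
box [0.683 0.029 0.012]
jar [0.622 0.001 0.035]
lid [0.462 0.026 0.012]
tray [0.515 0.4   0.005]
dish [0.78  0.062 0.003]
ybox [0.571 0.17  0.016]
glid [ 0.481 -0.187  0.014]
table [ 0.353  0.1   -0.003]
top box (array([640.8,  11.4]), array([102.2,  58.1]), 27.3) z [0.0393 0.0468 0.0508] 164
top lid (array([462.2,  35.6]), array([102.1,   5.8]), -3.1) z [0.0074 0.0122 0.0143] 39
top handle (array([462.2,   7.1]), array([47.3,  8.5]), -1.6) 72 0.03393782568643591
top tray (array([514.6, 400.5]), array([169.8, 122. ]), -13.6) 411
trayfloor 0.005086316301451416
scene box (array([641.9,  10.2]), array([103.3,  60.1]), 27.4) z [0.0387 0.0451 0.049 ] 319
scene lid (array([464.2,   6.5]), array([106.7,  55.6]), -0.8) z [0.0078 0.0109 0.0143] 569
scene handle (array([464. ,   7.2]), array([50.4, 13.9]), -1.6) 83 0.032162314456527875
scene tray (array([516.2, 399.2]), array([172.7, 121.7]), -13.6) 320
trayfloor 0.003772867886685697
```

```bash
cat >> h.py <<'E'
from scipy.optimize import minimize
def corners(L,Wd,z0,z1): return np.array([[a*L/2,b*Wd/2,z] for a in(-1,1) for b in(-1,1) for z in(z0,z1)])
BOX=corners(.110,.058,0,.048); LID=np.vstack([corners(.106,.054,.007,.012),corners(.089,.037,0,.003)])
def proj(f,P):
    E=np.asarray(f["extrinsics"]);c=P@E[:3,:3].T+E[:3,3]
    return np.stack([c[:,0]/c[:,2]*f["fx"]+f["cx"],c[:,1]/c[:,2]*f["fy"]+f["cy"]],-1)
def pose(P,x,y,a,z=0):
    c,s=np.cos(a),np.sin(a);return P@np.array([[c,s,0],[-s,c,0],[0,0,1]])+[x,y,z]
S=8
def hullimg(f,P,o,n):
    q=((proj(f,P)-o+.5)*S-.5); h=cv2.convexHull(q.astype(np.float32)); im=np.zeros((n*S,n*S),np.uint8)
    cv2.fillConvexPoly(im,np.round(h*16).astype(np.int32),1,shift=4); return im
def obs(f,M,g,z=0,n=64):
    "blue blob near guess -> hull mask in upsampled window"
    o=np.round(proj(f,np.array([[g[0],g[1],z+.02]]))[0]).astype(int)-n//2
    im=cv2.resize(f["image"][o[1]:o[1]+n,o[0]:o[0]+n],None,fx=S,fy=S,interpolation=cv2.INTER_LINEAR).astype(int)
    m=(im[...,0]-im[...,2]>60)&(im[...,0]>90)
    k=cv2.dilate(hullimg(f,pose(M,*g,z),o,n),np.ones((6*S,6*S)))>0
    m=clean(m&k); pts=np.argwhere(m)[:,::-1].astype(np.int32)
    hm=np.zeros((n*S,n*S),np.uint8); cv2.fillConvexPoly(hm,cv2.convexHull(pts),1); return o,hm
def fit(fs,M,g,z=0,n=64):
    O=[obs(f,M,g,z,n) for f in fs]
    def cost(p):
        return sum((hullimg(f,pose(M,p[0]/1e3,p[1]/1e3,p[2]/100,z),o,n)^h).sum()/h.sum() for f,(o,h) in zip(fs,O))
    p0=np.array([g[0]*1e3,g[1]*1e3,g[2]*100])
    r=minimize(cost,p0,method="Nelder-Mead",options=dict(initial_simplex=p0+np.vstack([np.zeros(3),4*np.eye(3)]),xatol=.05,fatol=1e-4))
    return np.round([r.x[0],r.x[1],np.degrees(r.x[2]/100)],2),round(r.fun,4)
E
python3 - <<'E'
from h import *
from rig import ik
F={n:dict(np.load(f"pics/{n}1.npz")) for n in("top","scene")}
for fs in([F["top"]],[F["scene"]],list(F.values())):
    print("box",fit(fs,BOX,(.641,.011,np.radians(27.3))),"lid",fit(fs,LID,(.463,.007,np.radians(-1.4))))
E
```

```text
box (array([636.43,   7.56,  30.04]), np.float64(0.1534)) lid (array([458.24,   8.48,   2.07]), np.float64(0.2103))
box (array([638.39,  10.02,  27.77]), np.float64(0.0604)) lid (array([462.89,   6.8 ,  -1.26]), np.float64(0.0926))
box (array([638.25,   9.23,  27.59]), np.float64(0.2185)) lid (array([ 4.6252e+02,  8.0000e+00, -6.0000e-02]), np.float64(0.3042))
```

Run:
```python
from h import *
F={n:dict(np.load(f"pics/{n}1.npz")) for n in("top","scene")}
rows=[]
for n in("top","scene"):
    f=F[n];r=[]
    for M,g in((BOX,(.6405,.0105,np.radians(27.4))),(LID,(.463,.007,np.radians(-1.3)))):
        o,hm=obs(f,M,g); im=cv2.resize(f["image"][o[1]:o[1]+64,o[0]:o[0]+64],None,fx=S,fy=S,interpolation=cv2.INTER_LINEAR)
        for m,c in((hm,(0,255,255)),(hullimg(f,pose(M,*g),o,64),(0,0,255))):
            cv2.drawContours(im,cv2.findContours(m,0,1)[0],-1,c,1)
        r.append(im[64:448,96:416] if 0 else cv2.resize(im,(400,400))[50:350])
    rows.append(np.hstack(r))
cv2.imwrite("pics/ov.png",np.vstack(rows))
```

```text
(no output)
```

View pics/ov.png

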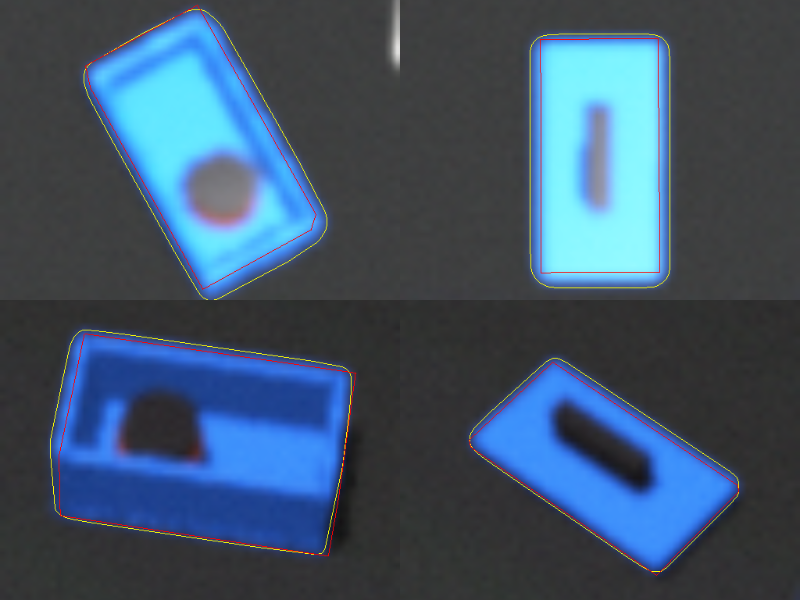

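```bash
cat >> h.py <<'E'
def fit2(fs,M,g,z=0,n=64):
    "as fit, with the blob shrunk evenly per camera (blur halo)"
    out=[]
    for f in fs:
        o,hm=obs(f,M,g,z,n); d=cv2.distanceTransform(hm,cv2.DIST_L2,5); best=None
        for k in range(0,13):
            h=(d>k).astype(np.uint8)
            cost=lambda p:(hullimg(f,pose(M,p[0]/1e3,p[1]/1e3,p[2]/100,z),o,n)^h).sum()/h.sum()
            p0=np.array([g[0]*1e3,g[1]*1e3,g[2]*100])
            r=minimize(cost,p0,method="Nelder-Mead",options=dict(initial_simplex=p0+np.vstack([np.zeros(3),4*np.eye(3)]),xatol=.05,fatol=1e-4))
            if best is None or r.fun<best[0]: best=(round(r.fun,4),k,np.round([r.x[0],r.x[1],np.degrees(r.x[2]/100)],2))
        out.append(best)
    return out
E
python3 - <<'E'
from h import *
from rig import ik
F=[dict(np.load(f"pics/{n}1.npz")) for n in("top","scene")]
for M,g in((BOX,(.6385,.010,np.radians(27.4))),(LID,(.463,.007,np.radians(-1.3)))): print(*fit2(F,M,g),sep="\n")
from scipy.spatial.transform import Rotation as R
q=lambda a:(R.from_euler("z",a,degrees=True)*R.from_quat([1,0,0,0])).as_quat()
for nm,p,a in(("lid",(.463,.007),-1.3),("lid",(.463,.007),178.7),("box",(.639,.01),27.5),("box",(.639,.01),207.5),("tray",(.515,.4),-13.6),("tray",(.515,.4),166.4)):
    print(nm,a,[None if (j:=ik([*p,z],q(a))) is None else np.round(j,2).tolist() for z in(.03,.2)])
E
```

```text
(np.float64(0.0139), 11, array([637.76,   7.97,  27.24]))
(np.float64(0.0161), 5, array([638.03,  10.12,  27.49]))
(np.float64(0.0291), 12, array([460.49,   7.06,  -1.18]))
(np.float64(0.0111), 6, array([462.08,   8.32,  -1.37]))
lid -1.3 [[-0.82, 0.62, 0.91, 2.16, -0.77, 0.72, -0.97], [-0.9, 0.2, 0.92, 2.04, -0.2, 0.98, -1.47]]
lid 178.7 [[-0.5, 0.47, 0.5, 2.16, -0.39, 0.6, 1.83], [-0.7, 0.17, 0.69, 2.04, -0.13, 0.98, 1.6]]
box 27.5 [[-0.61, 0.82, 0.79, 1.72, -0.72, 0.91, -0.61], [-0.61, 0.57, 0.79, 1.61, -0.44, 1.14, -0.81]]
box 207.5 [[-0.27, 0.68, 0.29, 1.71, -0.25, 0.79, 2.18], [-0.42, 0.5, 0.5, 1.61, -0.26, 1.1, 2.19]]
tray -13.6 [[-1.39, 1.01, 1.08, 1.69, -0.99, 1.09, -1.8], [-1.39, 0.73, 1.08, 1.58, -0.67, 1.24, -2.0]]
tray 166.4 [[-0.78, 0.68, 0.11, 1.67, -0.09, 0.8, 0.7], [-0.81, 0.48, 0.14, 1.56, -0.07, 1.1, 0.68]]
```

```bash
cat >> h.py <<'E'
from scipy.spatial.transform import Rotation as R
def q(a): return (R.from_euler("z",a,degrees=True)*R.from_quat([1,0,0,0])).as_quat()
E
python3 - <<'E'
from rig import *
from h import *
grip(.55)
L=(.462,.0077)
reach([*L,.12],q(178.7)); servo_line([*L,.0265],max_speed=.1)
print("F",get_wrist_force())
grip(0,25); print("op",get_opening(),get_gripper_force(),get_ee_pos(),get_time())
servo_line([*L,.14],max_speed=.12); print("op",get_opening(),get_wrist_force())
B=(L[0]+.1766,L[1]+.0013)
reach([*B,.15],q(207.4)); pause(.3); print(get_ee_pos(),get_time())
r=[]
for n in("top","scene"):
    f=grab_frame(n);np.savez(f"pics/{n}2.npz",**f)
    c=np.round(proj(f,np.array([[*B,.09]]))[0]).astype(int); r.append(cv2.resize(f["image"][c[1]-50:c[1]+50,c[0]-50:c[0]+50],(400,400),interpolation=cv2.INTER_CUBIC))
cv2.imwrite("pics/hover.png",np.hstack(r))
E
```

```text
F [0.15646128 0.10067028 0.17058703]
op 0.12438473859972361 25.000328421592712 [0.46202985 0.00773427 0.02653549] 5.1333
op 0.1253315539764851 [-0.38247965 -0.46065926 -0.98667492]
[0.6382475  0.00927336 0.15036149] 7.2667
```

View pics/hover.png

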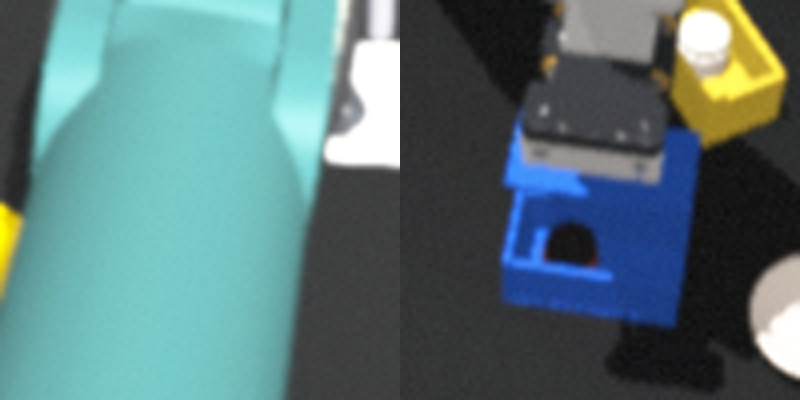

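The hover view shows the lid held level above the blue box, with the amber jar visible at about (571,245). Next is a force-guarded descent.

Run:
```python
from rig import *
from h import *
B=np.array(get_ee_pos())[:2]; B=np.array([.6383,.0091])
servo_line([*B,.085],max_speed=.1); pause(.1)
f0=np.array(get_wrist_force()); print(f0)
for z in np.arange(.080,.0669,-.001):
    servo_line([*B,z],max_speed=.03); f=np.array(get_wrist_force())-f0
    print(round(z,4),np.round(f,1),np.round(get_wrist_torque(),2),np.round(get_ee_pos()[2],4))
    if abs(f).max()>7: break
print(get_time())
```

```text
[ 0.18401855 -0.45991248 -0.69835518]
0.08 [-0.3  0.8  0.4] [ 0.03  0.02 -0.04] 0.0799
0.079 [ 0.   0.4 -0.1] [ 0.03  0.06 -0.  ] 0.079
0.078 [-0.9  0.6 -0.4] [ 0.07  0.06 -0.  ] 0.078
0.077 [-0.6  1.2 -0.8] [0.04 0.02 0.01] 0.0769
0.076 [-1.1  1.2 -0.3] [0.06 0.09 0.06] 0.0759
0.075 [ 0.7 -0.6 -0. ] [0.04 0.02 0.  ] 0.0749
0.074 [-0.1  0.3  0.5] [ 0.02 -0.02  0.01] 0.0739
0.073 [ 0.   0.4 -0.3] [ 0.07  0.04 -0.04] 0.0729
0.072 [ 0.2 -0.4 -0.1] [ 0.03 -0.02  0.02] 0.0719
0.071 [-0.6  0.1 -0.4] [ 0.07 -0.    0.05] 0.0709
0.07 [ 0.6  1.  -0.1] [ 0.    0.04 -0.01] 0.0699
0.069 [-0.3  0.3 -0.8] [0.1  0.01 0.02] 0.0689
0.068 [-0.3  1.1 -0.7] [ 0.03  0.04 -0.01] 0.0679
0.067 [-4.7  0.4  9.3] [0.13 0.92 0.  ] 0.0676
11.8333
```

Run:
```python
from rig import *
from h import *
p=get_ee_pos(); grip(.5); servo_line([p[0],p[1],.14],max_speed=.1)
reach([.5,.27,.25],q(180)); pause(.1)
F=[grab_frame("top"),grab_frame("scene")]
for f,n in zip(F,("top","scene")): np.savez(f"pics/{n}3.npz",**f)
print(fit2(F,BOX,(.638,.009,np.radians(27.3))),get_time())
for f in F:
    W=cloud(f);m=near(W,(W[...,2]>.045)&(W[...,2]<.062),.638,.009,.07);P=W[m]; C=np.c_[P[:,:2]-[.638,.009],np.ones(len(P))]
    print("lid plane",np.linalg.lstsq(C,P[:,2],rcond=None)[0].round(4)); m=near(W,(W[...,2]>.068)&(W[...,2]<.09),.638,.009,.05);print(rect(W[m][:,:2]),np.median(W[m][:,2]))
r=[]
for f in F:
    c=np.round(proj(f,np.array([[.638,.009,.05]]))[0]).astype(int); r.append(cv2.resize(f["image"][c[1]-40:c[1]+40,c[0]-40:c[0]+40],(400,400),interpolation=cv2.INTER_CUBIC))
cv2.imwrite("pics/closed.png",np.hstack(r))
```

```text
[(np.float64(0.0128), 11, array([637.72,   7.89,  27.61])), (np.float64(0.0141), 6, array([637.5 ,  10.33,  27.54]))] 14.8333
lid plane [ 0.0122 -0.0137  0.0523]
(array([637.7,   8.4]), array([48.5, 12.1]), 26.9) 0.07443354485122175
lid plane [-0.0118  0.0179  0.052 ]
(array([639.8,   6.9]), array([49.1, 13.6]), 27.7) 0.0733829900106592
```

View pics/closed.png

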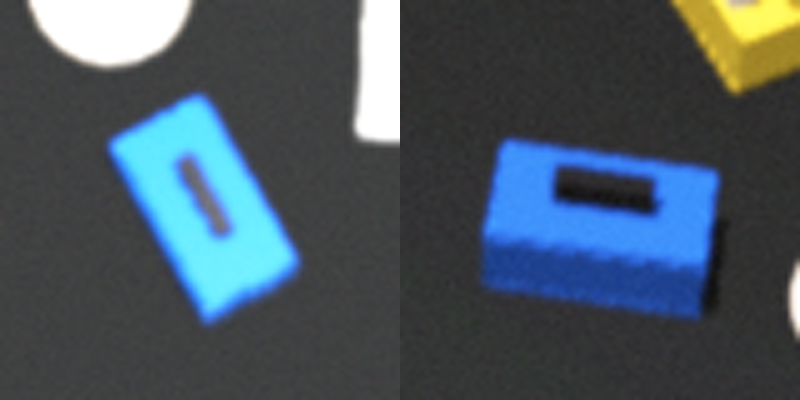

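The closed-box view shows the lid seated evenly on the blue box, with the handle centred at about (205,195) in the top crop. Handle height matches fully home. Now I'll grasp the box and carry it.

Run:
```python
from rig import *
from h import *
B=(.6378,.0088); T=(.5155,.3998)
grip(.85); reach([*B,.14],q(207.5)); servo_line([*B,.028],max_speed=.1); print("F",np.round(get_wrist_force(),1))
grip(0,35); print("op",get_opening()*94,get_gripper_force(),np.round(get_wrist_force(),1))
servo_line([*B,.05],max_speed=.05); servo_line([*B,.15],max_speed=.12); print("op",get_opening()*94,np.round(get_wrist_force(),1))
servo_line([*T,.15],q(166.4),max_speed=.13); pause(.2)
servo_line([*T,.045],max_speed=.08); pause(.2); f0=np.array(get_wrist_force()); print(f0,get_opening()*94)
for z in np.arange(.040,.0299,-.0005):
    servo_line([*T,z],max_speed=.02); fz=np.mean([get_wrist_force()[2] for _ in range(3)])-f0[2]
    if fz>2.5: break
print("contact",z,fz,get_ee_pos(),get_time())
```

```text
F [-0.5  0.5 -0.3]
op 57.65214175509734 35.00115931034088 [-1.3  2.1  5. ]
op 57.55529383535207 [-0.5  0.3 -3.1]
[ 0.059127    0.37197038 -2.27499615] 57.4722829840255
contact 0.032999999999999995 5.747978430869144 [0.51556324 0.39984365 0.03324555] 29.1
```

Run:
```python
from rig import *
from h import *
p=get_ee_pos(); grip(.78); servo_line([p[0],p[1],.16],max_speed=.08)
reach([.42,.02,.3],q(180)); pause(.1)
r=[]
F=[grab_frame("top"),grab_frame("scene")]
print(fit2(F,BOX,(.5155,.4,np.radians(-13.6)),z=.005),get_time())
for f in F:
    W=cloud(f);m=near(W,(W[...,2]>.05)&(W[...,2]<.067),.5155,.4,.07);P=W[m];C=np.c_[P[:,:2]-[.5155,.4],np.ones(len(P))]
    print("lid plane",np.linalg.lstsq(C,P[:,2],rcond=None)[0].round(4)); m=near(W,(W[...,2]>.073)&(W[...,2]<.095),.5155,.4,.05);print(np.median(W[m][:,2]))
    c=np.round(proj(f,np.array([[.5155,.4,.05]]))[0]).astype(int); c[0]=max(c[0],55);c=np.maximum(c,55); r.append(cv2.resize(f["image"][c[1]-55:c[1]+55,c[0]-55:c[0]+55],(400,400),interpolation=cv2.INTER_CUBIC))
cv2.imwrite("pics/placed.png",np.hstack(r)); cv2.imwrite("pics/end.png",F[1]["image"])
```

```text
[(np.float64(0.1538), 0, array([516.21, 398.04, -11.31])), (np.float64(0.0333), 3, array([514.25, 403.7 , -13.79]))] 33.05
lid plane [0.0005 0.0117 0.0577]
0.07895996661224464
lid plane [0.0009 0.0333 0.0567]
0.07800207780817725
```

View pics/placed.png

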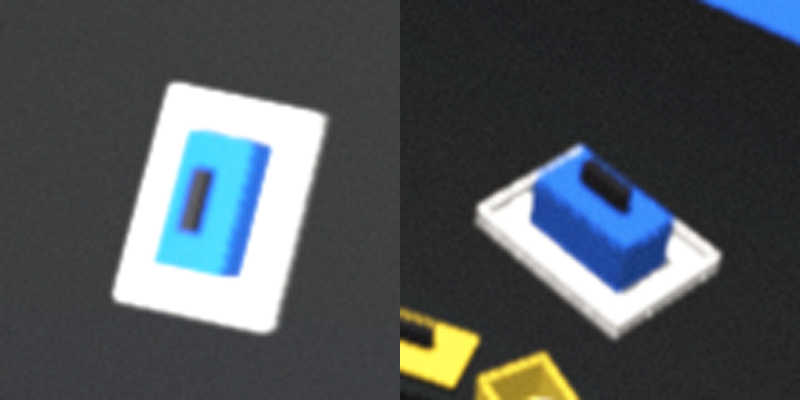

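View pics/end.png

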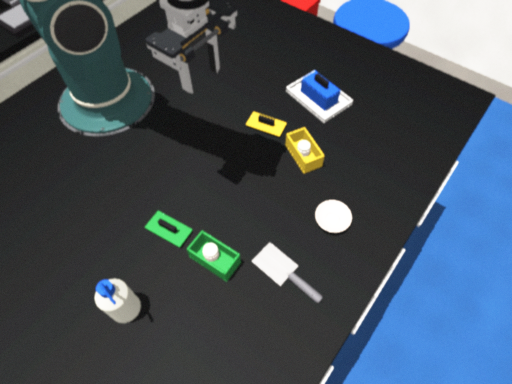

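The closed box sits flat in the middle of the tray, with the lid level at 58 mm as it should be. Everything else is where it was and the arm is clear.

```bash
python3 -c "
from rig import *
pause(.3); print(get_wrist_force()); print(sign_off(), get_time())"
```

```text
[-0.09643262 -0.73687566 -0.49793681]
the job is handed in; nothing more can be done
the job is handed in; nothing more can be done
```

The amber jar was in the blue box: I closed it with the blue lid fully home, set it flat on the tray floor, let go and handed the job in at about 33 s.

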